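# Weigh out a batch of hex nuts on the dial scale

## Robot

A 6-joint arm with a two-finger parallel gripper is mounted at the origin on the work surface. World frame = base frame: x ahead of the robot, y to its left, z up, the work surface at z = 0. Lengths are in mm, angles in rad, forces in N, time in s.
With the tool pointing down it reaches from about 375 to 900 mm from the base axis. Payload 3.1 kg.
Tool frame: the origin (TCP) lies at the very end of the fingers, on their centre line; the grasp point (between the pads) lies 19 mm behind it (env.grasp_offset is the distance from the TCP to the grasp point, in mm); z points along the fingers, y is the line along which they close (so a half turn about z gives the same grasp; the last joint's range is limited). The gripper opens to 85 mm and grips with 20 to 120 N. Pads are 22 mm wide; open, the fingers measure 114 mm over their backs; the gripper's body (76 mm by 85 mm) begins 54 mm behind the grasp point. The pads swing forward as they close: fully open they stand 13 mm farther back than shut.
Start: joints at [-1.288, 0.527, 1.433, -0, 1.181, -0.178], TCP at [278.493, -559.498, 204.01] pointing down, gripper open.
Joint ranges: [-3.08, 3.08], [-0.75, 2.2], [0.22, 2.44], [-1.43, 4.57], [0, 2.65], [-2.85, 2.85]. Speed limits (rad/s): [2.79, 2.79, 3.14, 3.14, 3.14, 3.14].

## Interface

Orientations are given as a unit quaternion [x, y, z, w].
In Python, from rig import env, viewer gives the robot as it stands (env), with the cameras (viewer).
- The arm moves only by the shell command python3 drive.py 'ROWS'. ROWS is a JSON list of rows, 1 to 20 of them, each of 7 numbers: dx, dy, dz in mm, then a rotation vector rx, ry, rz in rad, then the opening from 0.0 (shut) to 1.0 (fully open); each row is the pose to reach, as a shift and turn from the pose commanded when the command began, along the tool's axes at that moment; what a row does not reach only later rows make up. A row lasts 1/8 s, in which the tool goes at most 62.5 mm and 0.188 rad, less where a joint would pass 70% of its speed; a pose out of reach is approached as far as the arm can. The fingers move at their own pace and stop on an object; the grip force is fixed at half the most. Time passes only in rows, so rows that do not move let the fingers close. It prints the time, the measured TCP pose, the force, the opening and the grip force at its end.
- env.get_state(): the state, without advancing time (a new reading comes with each control period).
- viewer.snapshot(name): name is "scene" or "top" or "wrist"; returns a dict with "color" (400x640x3 uint8, red, green, blue), "vertical_fov" (degrees; the focal length in pixels is half the picture's height over the tangent of half this angle, whatever the lens; pixels are square), "cx", "cy" (the principal point, pixels), "origin" and "attitude" of the camera in the world; the wrist camera has in their place "tool_from_camera" (4x4, takes a point from camera to tool coordinates, whose origin is the TCP and whose axes are the flange's). Camera axes: x right, y up, looking along -z (the intrinsics and any distortion apply to the point x, -y, -z); pixel columns grow to the right and rows downward; lengths in mm; the calibration is good to about 2 mm. A picture is of the moment at which its call begins: read the wrist's pose just before it. There is no depth.
- env.close_job(): hands the job in; it is judged then, once.
The state is a dict: "t": time; "qpos": joint angles; "joint_velocities": joint speeds; "tau": joint torques, N m; "tcp_pos": TCP position; "tcp_rot": TCP orientation; "force": force on the tool from outside, world axes, zero at the start; "torque": the same for the moment, N m; "opening": opening from 0.0 (shut) to 1.0 (fully open); "finger_force": force on a finger pad.
Only numpy, scipy, OpenCV 4.12 (cv2) and the standard library are available. Lean on these libraries where they do the work, as an engineer would, in place of code of your own. Each camera call takes 0.05 s, during which the arm holds its last target. There are 200 camera calls.

## Task

Weigh out a batch of nuts: push hex nuts one at a time along the feed ledge and over its edge, so that each slides down the weighing tray to the nuts or the stop at its lower end, and let the dial settle after each; finish with the pointer at rest between the two marks of the target gate. Push, do not lift the nuts, do not press on the tray, and leave the round spacer rings and the nuts you do not need on the ledge.

Things in the scene. Friction and masses are not known exactly. Their poses are not given: they have to be found in the camera images.
- scale: Fixed batching scale. Origin at bench level; +x points from its feed ledge towards its weighing tray, z up; all offsets are in this frame, mm. Feed ledge: flat steel shelf, top at z 130, from x -120 to its open edge at x 65, between side lips at y +-143, 24 high. Round dial, 140 across, face up at z 141, centre at x 110, y 225
- ledge_edge (a point): middle of the ledge's open edge, on its top face (scale frame 65, 0, 130). Eight parts lie on the ledge in two rows (scale x about 32 and -62) and four columns (y about -96, -32, 32, 96), each within about 5 mm: six hex nuts and two round spacer rings, mixed, one ring in each row, so a ring may stand before a nut
- tray: weighing tray: polished steel, 284 mm wide, starts 3 mm beyond the ledge's edge and 3 mm below it (when empty), slopes down in +x at 29 deg for 135 mm to an upright back stop 38 mm high; cheeks 28 mm. A nut pushed over the edge slides down by itself. Sinks straight down, 3 mm per nut. Origin: the scale's origin, lowered by that; axes as the scale's
- needle (a joint): turn of the dial's black pointer, rad: 0 with an empty tray, growing clockwise seen from above with the weight in the tray, about 0.30 per nut (0.255 to 0.345); settles within about 1 s
- needle_tip (a point): tip of the dial pointer, 55 mm from the dial centre; with an empty tray it points to -x of the scale
- gate: target gate on the dial: two short black raised radial marks 0.42 rad apart joined by a black arc at the rim. Origin at the dial centre; its +x points to the middle of the gate, z up; the marks lie at +-0.21 rad from +x. It is set at a different angle each time (three or four nuts are needed)
- tray_stop (a point): middle of the foot of the tray's back stop, at the lower end of the slope; sinks with the tray
- nut_a: hexagonal steel nut, 36 mm across flats, 42 mm across corners, 20 mm high, about 110 g (each may differ by up to 15 %), with a bore; lies flat on the ledge. Origin: centre of its underside
- nut_b: hexagonal steel nut, 36 mm across flats, 42 mm across corners, 20 mm high, about 110 g (each may differ by up to 15 %), with a bore; lies flat on the ledge. Origin: centre of its underside
- nut_c: hexagonal steel nut, 36 mm across flats, 42 mm across corners, 20 mm high, about 110 g (each may differ by up to 15 %), with a bore; lies flat on the ledge. Origin: centre of its underside
- nut_d: hexagonal steel nut, 36 mm across flats, 42 mm across corners, 20 mm high, about 110 g (each may differ by up to 15 %), with a bore; lies flat on the ledge. Origin: centre of its underside
- nut_e: hexagonal steel nut, 36 mm across flats, 42 mm across corners, 20 mm high, about 110 g (each may differ by up to 15 %), with a bore; lies flat on the ledge. Origin: centre of its underside
- nut_f: hexagonal steel nut, 36 mm across flats, 42 mm across corners, 20 mm high, about 110 g (each may differ by up to 15 %), with a bore; lies flat on the ledge. Origin: centre of its underside
- ring_a: round flat steel spacer ring, 46 mm outside, 30 mm bore, 12 mm high, 70 g, lying on the feed ledge among the nuts; not to be weighed. Origin: centre of its underside
- ring_b: round flat steel spacer ring, 46 mm outside, 30 mm bore, 12 mm high, 70 g, lying on the feed ledge among the nuts; not to be weighed. Origin: centre of its underside

How it is judged:
By the outcome, as a careful person would: the job done as asked, in the order asked, and still so for the second after the job is handed in, with the robot touching nothing.
It also fails if it takes over 67 s, if anything falls off the work surface, if the arm or the gripper's body presses on something with over 40 N, if the wrist force passes 120 N, or if a joint passes its speed limit or range.

## Working session

There is one attempt and no reset: what is moved stays moved. The work goes in short steps, Python scripts to look and compute and a shell command to move; the robot and the scene stay as the last step left them, time stands still between calls to the robot, and variables do not carry over. Pictures are saved under pics/ and viewed, at most 10 in all, crops included, and the job is handed in when it is done.

```bash
ls; mkdir -p pics
cat > h.py <<'E'
import numpy as np, cv2, json
from rig import env, viewer
from scipy.spatial.transform import Rotation as R
def save(n,f):
    s=viewer.snapshot(n); cv2.imwrite(f,s['color'][:,:,::-1]); return s
E
python3 - <<'E'
from h import *
for n in('top','scene'):
    s=save(n,f'pics/{n}1.png'); print({k:v for k,v in s.items() if k!='color'})
print(env.get_state())
E
```

```text
drive.py
pics
rig.py
{'vertical_fov': 55.645250955562815, 'cx': 326.66423753481365, 'cy': 198.62368166071204, 'origin': array([533.95159796,  82.06052951, 878.79960877]), 'attitude': array([ 0.01785236, -0.04460142, -0.6957434 ,  0.71668203])}
{'vertical_fov': 44.7044681423665, 'cx': 322.4628597277795, 'cy': 189.386407051434, 'origin': array([1070.57685773,  453.14796351,  639.54200302]), 'attitude': array([0.16869343, 0.36896411, 0.8333828 , 0.37534134])}
{'t': 0.1, 'qpos': array([-1.28752251e+00,  5.28404595e-01,  1.43380758e+00, -1.85073494e-05,
        1.18139566e+00, -1.78454151e-01]), 'joint_velocities': array([ 0.00061418, -0.00059016, -0.00295364,  0.00075912,  0.00292426,
        0.00051617]), 'tau': array([ 4.25484095e-04, -4.43304312e+01, -1.78586662e+01, -1.83178704e-04,
        3.87972454e-03, -1.05037165e-05]), 'tcp_pos': array([ 278.27851504, -558.83061325,  203.10161524]), 'tcp_rot': array([ 9.73467763e-01,  2.28821983e-01, -6.13291307e-05, -1.00575932e-03]), 'force': array([-0.60314194,  0.2855548 ,  0.01693263]), 'torque': array([0.02815444, 0.01302221, 0.00509343]), 'finger_force': 0.0, 'opening': 0.9978433089438934}
```

View pics/top1.png

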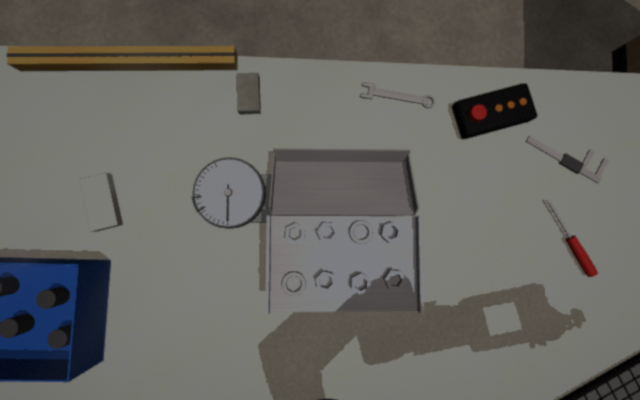

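View pics/scene1.png

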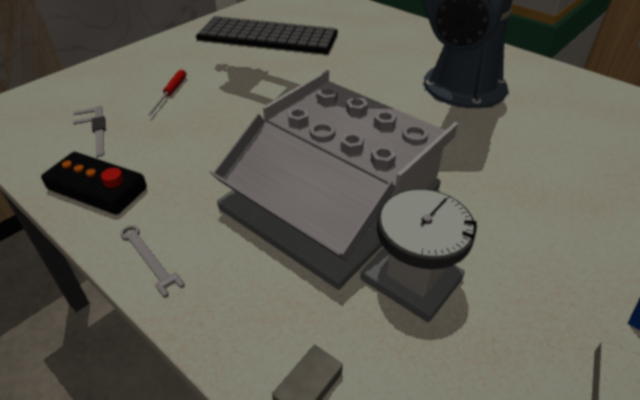

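The top view shows the ledge at cols 268–418, with the front row at row ≈231: nut (293), nut (325), ring (360), nut (388). The back row is at row ≈280: ring (293), nuts (324), (358), (393). The dial centre is at (228,191). I'll zoom in on the dial and ledge.

Run:
```python
import cv2,numpy as np
i=cv2.imread('pics/top1.png')
a=cv2.resize(i[150:234,186:272],None,fx=4.5,fy=4.5,interpolation=cv2.INTER_CUBIC)
b=cv2.resize(i[140:318,260:424],None,fx=2.4,fy=2.4,interpolation=cv2.INTER_CUBIC)
o=np.zeros((430,790,3),np.uint8); o[:378,:387]=np.clip(a*1.6,0,255)[:, :387]; o[:427,390:390+b.shape[1]]=np.clip(b*1.5,0,255)
cv2.imwrite('pics/z1.png',o)
```

```text
(no output)
```

View pics/z1.png

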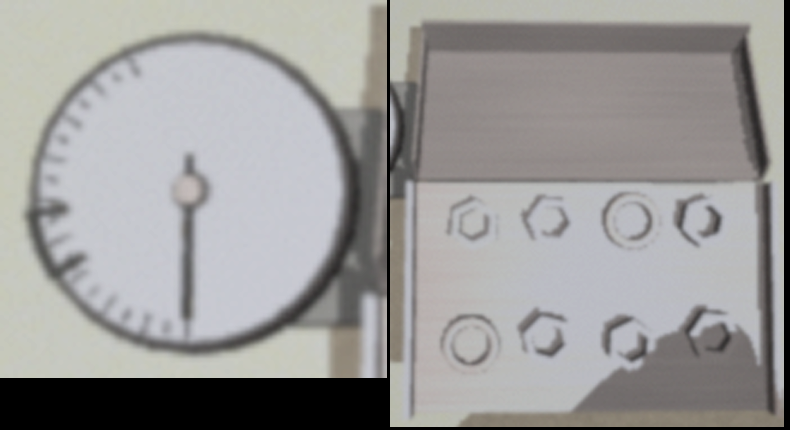

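The dial needle points straight down. Seen clockwise from the needle's zero, the gate marks are at about 1.01 and 1.43 rad, so about 4 nuts are needed. Next I'll fit the scale pose and the part positions.

```bash
cat >> h.py <<'E'
def ray(s,px,z):
    f=200/np.tan(np.radians(s['vertical_fov']/2)); M=R.from_quat(s['attitude']).as_matrix()
    d=M@np.array([(px[0]-s['cx'])/f,-(px[1]-s['cy'])/f,-1]); o=np.array(s['origin'])
    return (o+d*(z-o[2])/d[2])[:2]
E
python3 - <<'E'
from h import *
from scipy.optimize import least_squares
s=viewer.snapshot('top')
c=lambda u,v:(260+(u-390)/2.4,140+v/2.4)
names='N96 N32 R-32 N-96 r96 n32 n-32 n-96'.split()
P=[(472,218),(545,217),(630,220),(698,220),(470,343),(543,335),(627,337),(708,333)]
Z=[150,150,142,150,142,150,150,150]
G=[(32,96),(32,32),(32,-32),(32,-96),(-62,96),(-62,32),(-62,-32),(-62,-96)]
W=[ray(s,c(*p),z) for p,z in zip(P,Z)]
dial=ray(s,(186+193/4.5,150+192/4.5),141)
e1=ray(s,c(416,182),130); e2=ray(s,c(762,182),130)
W2=np.array(W+[dial,dial,e1,e2]); G2=np.array(G+[(110,225),(110,225),(65,140),(65,-140)],float)
def f(p):
    ca,sa=np.cos(p[2]),np.sin(p[2]); return (G2@np.array([[ca,sa],[-sa,ca]])+p[:2]-W2)
r=least_squares(lambda p:f(p).ravel(),[480,60,0],loss='soft_l1',f_scale=3)
print(r.x); print(f(r.x).round(1))
x,y,a=r.x; Ri=np.array([[np.cos(a),-np.sin(a)],[np.sin(a),np.cos(a)]])
for n,w in zip(names+['dial','','e1','e2'],W2): print(n,w.round(1),((w-[x,y])@Ri).round(1))
# plan: scale (x, y) targets in first tool frame
st=env.get_state(); T=R.from_quat(st['tcp_rot']); print(T.as_matrix().round(3),st['tcp_pos'])
E
```

```text
[5.04349899e+02 2.11189036e+01 3.04703139e-02]
[[-1.8  2.3]
 [-2.3 -3.6]
 [ 0.1  1.7]
 [ 0.6 -8.4]
 [ 3.3  1. ]
 [-3.4 -5.4]
 [-1.4 -2.7]
 [-4.1 -2. ]
 [ 2.1  4.4]
 [ 2.1  4.4]
 [ 1.7 -0.4]
 [ 1.8  5.8]]
N96 [535.2 115.8] [33.7 93.7]
N32 [537.6  57.6] [34.4 35.5]
R-32 [537.2 -11.6] [ 31.8 -33.7]
N-96 [538.7 -65.5] [ 31.7 -87.6]
r96 [436.2 114.2] [-65.3  95.1]
n32 [444.8  56.6] [-58.5  37.3]
n-32 [444.7 -10.1] [-60.5 -29.3]
n-96 [449.4 -74.7] [-57.9 -94.1]
dial [605.4 245. ] [107.8 220.7]
 [605.4 245. ] [107.8 220.7]
e1 [563.3 163.5] [ 63.3 140.5]
e2 [ 571.8 -122.6] [  63.  -145.8]
[[ 0.895  0.446 -0.   ]
 [ 0.446 -0.895  0.002]
 [ 0.    -0.002 -1.   ]] [ 278.31492405 -558.92931031  203.23680295]
```

```bash
python3 drive.py '[[43,-43,-13,0,0,0.04,0],[86,-86,-26,0,0,0.08,0],[129,-130,-39,0,0,0.13,0],[172,-173,-52,0,0,0.17,0],[215,-217,-64,0,0,0.21,0],[258,-260,-77,0,0,0.26,0],[301,-303,-90,0,0,0.30,0],[344,-346,-103,0,0,0.34,0],[387,-390,-116,0,0,0.39,0],[430,-433,-127,0,0,0.432,0],[430,-433,-127,0,0,0.432,0],[430,-433,-127,0,0,0.432,0],[430,-433,-127,0,0,0.432,0],[430,-433,-127,0,0,0.432,0],[430,-433,-127,0,0,0.432,0]]'
python3 - <<'E'
from h import *
st=env.get_state(); s=save('wrist','pics/w1.png'); print(st['tcp_pos'],R.from_quat(st['tcp_rot']).as_matrix().round(3),s['tool_from_camera'].round(3),s['vertical_fov'],s['cx'],s['cy'])
E
```

```text
t: 2.02
tcp_pos: [470.4, 18.8, 330.9]
tcp_rot: [1.0, 0.014, -0.0, -0.0]
force: [-0.5, -0.2, -1.4]
opening: -0.001
finger_force: 0.0
[470.37457573  18.75316535 330.8935646 ] [[ 1.     0.028 -0.   ]
 [ 0.028 -1.     0.   ]
 [-0.    -0.    -1.   ]] [[-1.00000e-03  9.60000e-01  2.80000e-01  7.02830e+01]
 [ 1.00000e+00  1.00000e-03  1.00000e-03 -6.08000e-01]
 [ 1.00000e-03  2.80000e-01 -9.60000e-01 -1.70998e+02]
 [ 0.00000e+00  0.00000e+00  0.00000e+00  1.00000e+00]] 67.46328734208332 319.0244914897383 198.2903109894152
```

View pics/w1.png

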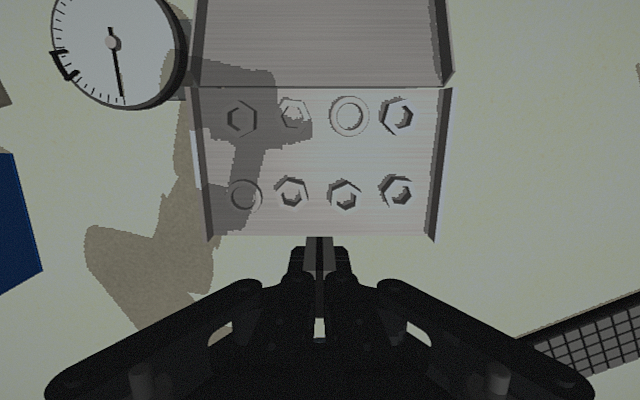

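The wrist view shows the ledge edge at row ≈88. The nuts are at (242,118), (295,112), (397,116), (291,191), (345,195) and (396,191), and the rings at (349,116) and (244,196). I'll refine the positions from this.

```bash
cat >> h.py <<'E'
def wcam(s,st):
    T=np.eye(4); T[:3,:3]=R.from_quat(st['tcp_rot']).as_matrix(); T[:3,3]=st['tcp_pos']
    C=T@s['tool_from_camera']; return dict(s,origin=C[:3,3],attitude=R.from_matrix(C[:3,:3]).as_quat())
E
python3 - <<'E'
from h import *
st=env.get_state(); s=wcam(viewer.snapshot('wrist'),st)
i=s['color']
for k,p,z in [('N96',(242,118),150),('N32',(296,112),150),('R',(349,116),142),('N-96',(397.5,116),150),('r',(244,196),142),('n32',(291,191),150),('n-32',(345,194),150),('n-96',(396,190),150),('edgeL',(205,88),130),('edgeR',(435,89),130),('dial',(113,42),141)]:
    w=ray(s,p,z); a=.0305; d=w-[504.3,21.1]; print(k,w.round(1),'scale',np.round([d[0]*np.cos(a)+d[1]*np.sin(a),-d[0]*np.sin(a)+d[1]*np.cos(a)],1))
g=cv2.resize(i[85:215,185:460,::-1],None,fx=2.9,fy=2.9,interpolation=cv2.INTER_CUBIC); cv2.imwrite('pics/w1z.png',np.clip(g*1.4,0,255))
E
```

```text
N96 [530.6 109. ] scale [29. 87.]
N32 [538.8  47.7] scale [35.3 25.5]
R [536.  -13.1] scale [ 30.6 -35.2]
N-96 [537.6 -67.3] scale [ 30.5 -89.3]
r [436.2 112.7] scale [-65.3  93.6]
n32 [446.4  53.3] scale [-56.9  33.9]
n-32 [444.4 -12.5] scale [-60.9 -31.8]
n-96 [451.1 -74.1] scale [-56.1 -93.6]
edgeL [562.8 155.6] scale [ 62.6 132.7]
edgeR [ 568.9 -113. ] scale [  60.5 -136.1]
dial [606.7 248.1] scale [109.3 223.8][ WARN:0@0.492] global loadsave.cpp:1063 imwrite_ Unsupported depth image for selected encoder is fallbacked to CV_8U.
```

View pics/w1z.png

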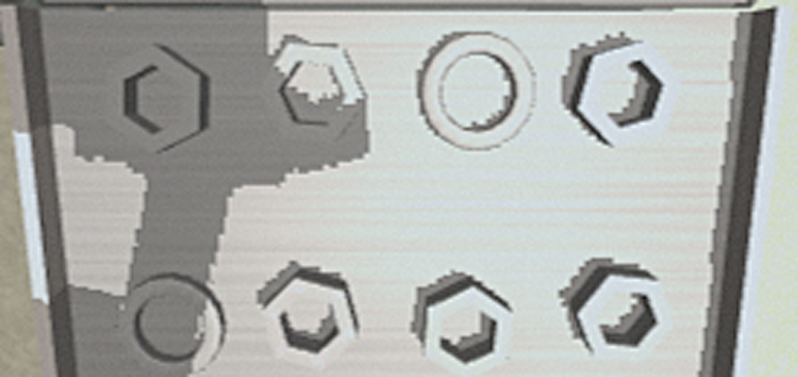

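```bash
python3 drive.py '[[10,-15,60,0,0,0,0],[19,-31,110,0,0,0,0],[19,-31,150,0,0,0,0],[19,-31,180,0,0,0,0],[19,-31,194,0,0,0,0],[19,-31,194,0,0,0,0],[27,-31,194,0,0,0,0],[35,-31,194,0,0,0,0],[42,-31,194,0,0,0,0],[49,-31,194,0,0,0,0],[56,-31,194,0,0,0,0],[63,-31,194,0,0,0,0],[68,-31,194,0,0,0,0],[68,-31,194,0,0,0,0]]'
python3 - <<'E'
from h import *
st=env.get_state(); s=save('scene','pics/s2.png')
cv2.imwrite('pics/s2.png',cv2.resize(s['color'][50:300,190:490,::-1],None,fx=2.2,fy=2.2))
E
```

```text
t: 3.88
tcp_pos: [538.0, 52.7, 136.9]
tcp_rot: [1.0, 0.015, 0.0, 0.0]
force: [-0.7, -0.7, -0.1]
opening: -0.009
finger_force: 0.0
```

View pics/s2.png

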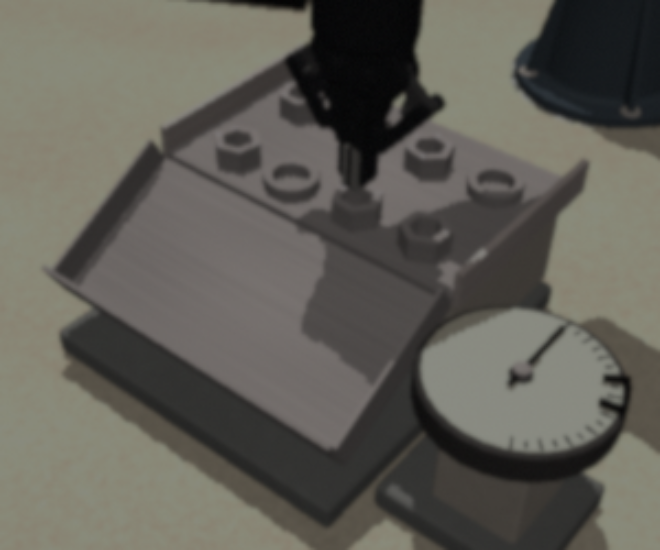

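The scene view shows the first nut (357,205) centred ahead of the fingers with its front at the edge. I'll push on slowly.

```bash
python3 drive.py '[[5,0,0,0,0,0,0],[10,0,0,0,0,0,0],[14,0,0,0,0,0,0],[17,0,0,0,0,0,0],[20,0,0,0,0,0,0],[20,0,0,0,0,0,0]]'
python3 - <<'E'
from h import *
s=viewer.snapshot('scene')
cv2.imwrite('pics/s3.png',cv2.resize(s['color'][50:300,190:490,::-1],None,fx=2.2,fy=2.2))
E
```

```text
t: 4.68
tcp_pos: [557.8, 53.3, 137.0]
tcp_rot: [1.0, 0.015, 0.0, 0.0]
force: [0.2, -0.4, -0.3]
opening: 0.001
finger_force: 0.0
```

View pics/s3.png

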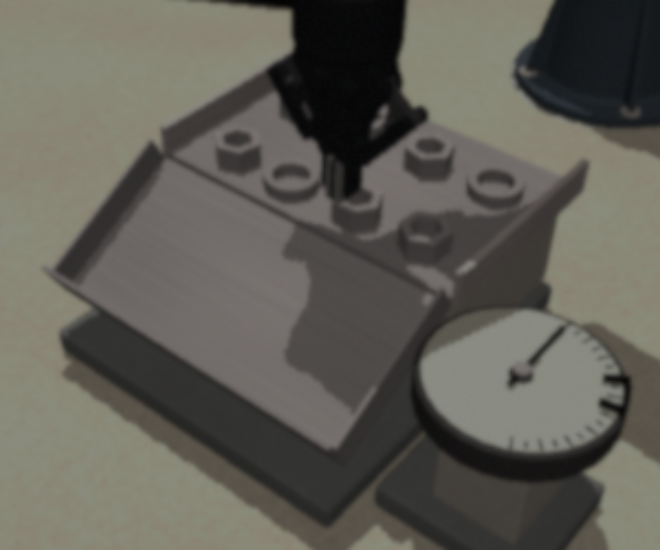

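The nut stayed near (357,208) while the fingers moved past it on its −y side. I'll retract to the viewing pose and take a composite look.

```bash
python3 drive.py '[[0,0,-25,0,0,0,0],[-10,0,-60,0,0,0,0],[-40,15,-110,0,0,0,0],[-70,31,-160,0,0,0,0],[-88,31,-194,0,0,0,0],[-88,31,-194,0,0,0,0],[-88,31,-194,0,0,0,0]]'
cat >> h.py <<'E'
def montage(f):
    st=env.get_state(); w=viewer.snapshot('wrist'); t=viewer.snapshot('top')
    a=cv2.resize(w['color'][50:250,180:460,::-1],None,fx=2.8,fy=2.8,interpolation=cv2.INTER_CUBIC)[:340]
    b=cv2.resize(w['color'][0:120,40:200,::-1],None,fx=2,fy=2,interpolation=cv2.INTER_CUBIC)
    c=cv2.resize(t['color'][140:250,260:430,::-1],None,fx=2.3,fy=2.3,interpolation=cv2.INTER_CUBIC)
    o=np.zeros((600,800,3),np.uint8); o[:a.shape[0],:a.shape[1]]=a; o[345:345+b.shape[0],:b.shape[1]]=b[:255]; o[345:345+c.shape[0],330:330+c.shape[1]]=c[:255]
    cv2.imwrite(f,np.clip(o*1.3,0,255).astype(np.uint8)); np.savez(f+'.npz',w=w['color'],t=t['color']); return st,wcam(w,st),t
E
python3 -c "
from h import *
st,w,t=montage('pics/m1.png'); print(st['tcp_pos'])"
```

```text
t: 5.6
tcp_pos: [470.1, 19.9, 330.3]
tcp_rot: [1.0, 0.015, -0.0, -0.0]
force: [0.1, 0.3, 0.5]
opening: -0.002
finger_force: 0.0
[470.1434555   19.86461045 330.32889332]
```

View pics/m1.png

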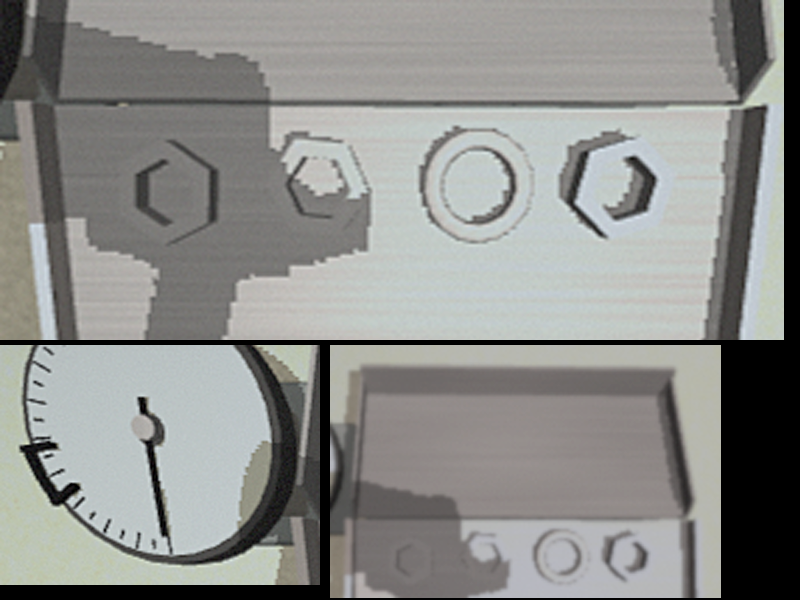

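Run:
```python
from h import *
def proj(s,p):
    f=200/np.tan(np.radians(s['vertical_fov']/2)); q=R.from_quat(s['attitude']).inv().apply(np.array(p)-s['origin'])
    return np.round([s['cx']+f*q[0]/-q[2],s['cy']-f*q[1]/-q[2]],1)
st=env.get_state(); S=viewer.snapshot('scene'); T=viewer.snapshot('top'); W=wcam(viewer.snapshot('wrist'),st)
print({k:(v if k!='color' else 0) for k,v in S.items()})
print('tcp at push in scene',proj(S,(538,52.7,137)),proj(S,(557.8,53.3,137)))
for n,p,z in [('N32',(352,139),150),('N96',(383,153),150),('R',(322,131),142),('N-96',(298,112),150),('n-32',(357,102),150),('dial',(427.5,220),141)]:
    print(n,ray(S,p,z).round(1))
print('scene edge',ray(S,(190+160/2.2,50+152/2.2),130),ray(S,(190+445/2.2,50+290/2.2),130))
print('tcp in wrist',proj(W,st['tcp_pos']),'in top',proj(T,st['tcp_pos']), W['origin'])
```

```text
{'color': 0, 'vertical_fov': 44.7044681423665, 'cx': 322.4628597277795, 'cy': 189.386407051434, 'origin': array([1070.57685773,  453.14796351,  639.54200302]), 'attitude': array([0.16869343, 0.36896411, 0.8333828 , 0.37534134])}
tcp at push in scene [351.6 146.7] [344.5 152.2]
N32 [534.5  50. ]
N96 [530.8 112.1]
R [542.4 -10.9]
N-96 [535.4 -75.3]
n-32 [437.2 -16.3]
dial [604.8 245.6]
scene edge [ 574.39976476 -129.34427871] [559.34160803 153.28819058]
tcp in wrist [320.3 230.3] in top [353.7 277.9] [540.82695014  22.56380515 500.232684  ]
```

All cameras agree the nut is at (535,50), but the scene picture shows the fingertips higher than the reported TCP, so they passed over the nut. I'll descend in small steps at the entry point and use the force reading to find the ledge.

```bash
python3 drive.py '[[10,-15,60,0,0,0,0],[18,-31,110,0,0,0,0],[18,-31,150,0,0,0,0],[18,-31,180,0,0,0,0],[18,-31,193,0,0,0,0],[18,-31,197,0,0,0,0],[18,-31,199,0,0,0,0],[18,-31,199,0,0,0,0]]'; python3 drive.py '[[0,0,1,0,0,0,0],[0,0,2,0,0,0,0]]';python3 drive.py '[[0,0,1,0,0,0,0],[0,0,2,0,0,0,0]]'
```

```text
t: 6.85
tcp_pos: [488.3, 51.2, 132.9]
tcp_rot: [1.0, 0.015, 0.001, 0.0]
force: [-0.9, -0.6, -0.1]
opening: 0.001
finger_force: 0.0
t: 7.1
tcp_pos: [487.9, 51.2, 130.5]
tcp_rot: [1.0, 0.015, 0.001, 0.0]
force: [-0.6, -0.1, -0.1]
opening: -0.0
finger_force: 0.0
t: 7.35
tcp_pos: [487.6, 51.2, 128.0]
tcp_rot: [1.0, 0.015, 0.0, -0.0]
force: [0.7, 0.6, -0.5]
opening: -0.001
finger_force: 0.0
```

```bash
for i in 1 2 3; do python3 drive.py '[[0,0,1,0,0,0,0],[0,0,2,0,0,0,0]]' | grep -E 'tcp_pos|force: \['; done
```

```text
tcp_pos: [487.6, 51.3, 125.9]
force: [-0.4, 0.3, 0.1]
tcp_pos: [487.6, 51.3, 123.9]
force: [0.1, -0.0, -0.4]
tcp_pos: [487.6, 51.3, 121.9]
force: [-0.4, -0.2, -0.3]
```

```bash
for i in 1 2 3; do python3 drive.py '[[0,0,1,0,0,0,0],[0,0,2,0,0,0,0]]' | grep -E 'tcp_pos|force: \['; done
python3 - <<'E'
from h import *
s=viewer.snapshot('scene'); cv2.imwrite('pics/s5.png',cv2.resize(s['color'][50:220,260:440,::-1],None,fx=3.3,fy=3.3,interpolation=cv2.INTER_CUBIC))
E
```

```text
tcp_pos: [487.6, 51.3, 120.0]
force: [-0.3, -0.6, -0.0]
tcp_pos: [487.6, 51.2, 117.9]
force: [1.0, -0.3, -0.8]
tcp_pos: [487.6, 51.3, 116.0]
force: [0.7, -0.1, -0.0]
```

View pics/s5.png

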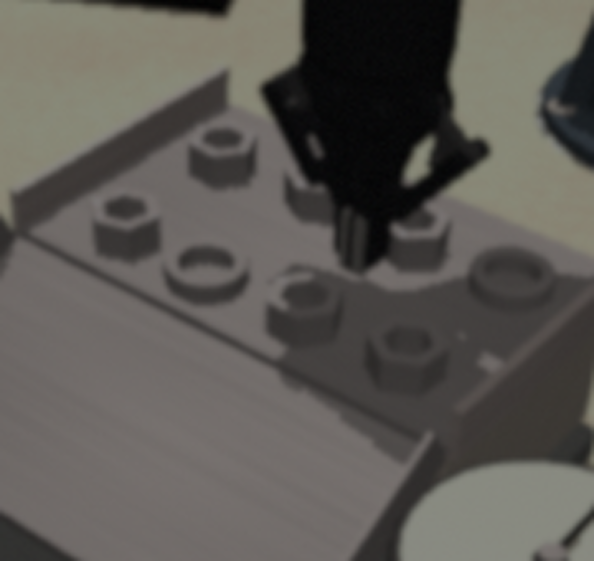

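The fingertip is at crop (358,270), on line with nut (303,310) and just above the ledge. I'll work out its height.

```bash
python3 - <<'E'
from h import *
s=viewer.snapshot('scene')
def proj(s,p):
    f=200/np.tan(np.radians(s['vertical_fov']/2)); q=R.from_quat(s['attitude']).inv().apply(np.array(p)-s['origin'])
    return np.round([s['cx']+f*q[0]/-q[2],s['cy']-f*q[1]/-q[2]],1)
for z in (116,130,134,138): print(z,proj(s,(487.6,51.3,z)),proj(s,(497,53,z)),proj(s,(497,60,z)))
E
python3 drive.py '[[0,0,1,0,0,0,0],[0,0,2,0,0,0,0]]' | grep -E 'tcp_pos|force: \['
```

```text
116 [368.1 143.1] [365.7 145.8] [368.8 147.4]
130 [368.6 136.7] [366.2 139.5] [369.3 141. ]
134 [368.8 134.9] [366.3 137.6] [369.5 139.2]
138 [368.9 133. ] [366.5 135.8] [369.6 137.3]
tcp_pos: [487.6, 51.3, 114.0]
force: [-0.0, -0.9, 0.0]
```

```bash
for i in 1 2 3; do python3 drive.py '[[0,0,1,0,0,0,0],[0,0,2,0,0,0,0]]' | grep -E 'tcp_pos|force: \['; done
```

```text
tcp_pos: [487.6, 51.3, 111.9]
force: [-0.0, -0.1, 0.1]
tcp_pos: [487.6, 51.3, 109.9]
force: [-0.2, -0.1, -0.8]
tcp_pos: [487.6, 51.3, 107.9]
force: [-0.6, -0.0, 0.4]
```

```bash
for i in 1 2 3 4; do python3 drive.py '[[0,0,0.5,0,0,0,0],[0,0,1,0,0,0,0]]' | grep -E 'tcp_pos|force: \['; done
```

```text
tcp_pos: [487.6, 51.3, 107.0]
force: [0.1, 0.3, -1.4]
tcp_pos: [487.6, 51.3, 106.0]
force: [0.2, -0.7, 0.2]
tcp_pos: [487.6, 51.3, 105.0]
force: [0.1, -0.2, -0.5]
tcp_pos: [487.6, 51.3, 104.0]
force: [-0.6, -0.7, -0.3]
```

Run:
```python
from h import *
s=viewer.snapshot('scene'); g=cv2.cvtColor(s['color'],cv2.COLOR_RGB2GRAY); cv2.imwrite('pics/s6raw.png',g)
o=cv2.cvtColor(cv2.imread('pics/s5.png'),cv2.COLOR_BGR2GRAY); o=cv2.resize(o,(180,170),interpolation=cv2.INTER_AREA)
for c in (364,367,370,374): print(c,'now',g[116:150:2,c],'at116',o[66:100:2,c-260])
print(env.get_state()['tau'])
```

```text
364 now [10 30 50 44 42 42 40 37 36 32 35 56 63 62 63 64 66] at116 [43 42 42 41 41 41 42 53 92 80 68 64 62 61 62 63 65]
367 now [ 9 12 24 40 43 44 44 45 46 47 48 54 67 67 67 67 67] at116 [33 38 39 42 43 43 44 46 67 91 70 68 67 66 66 67 66]
370 now [ 8  7  9 24 31 27 25 24 20 21 33 58 67 67 67 67 67] at116 [29 38 37 35 31 27 26 33 66 84 69 68 67 68 66 67 67]
374 now [ 7  8  8  7  8  8  7  7 15 49 67 68 67 67 67 66 68] at116 [  7   8   6   6   9   9  29  81 109 111  88  68  67  67  67  67  68]
[ 4.99003901e-03 -3.63077724e+01 -1.07614946e+01  5.47338516e-05
 -4.70667263e-03 -9.08258642e-07]
```

Seen from the scene camera, the tip is now about 1–2 mm above the ledge, so the real tip sits ≈27 mm behind the reported TCP. I'll raise 3 mm and push.

```bash
python3 drive.py '[[0,0,-3,0,0,0,0],[10,0,-3,0,0,0,0],[18,0,-3,0,0,0,0],[25,0,-3,0,0,0,0],[32,0,-3,0,0,0,0],[39,0,-3,0,0,0,0],[46,0,-3,0,0,0,0]]'
cat >> h.py <<'E'
def dial():
    s=viewer.snapshot('top'); g=cv2.cvtColor(s['color'],cv2.COLOR_RGB2GRAY).astype(float); 
    f=200/np.tan(np.radians(s['vertical_fov']/2)); M=R.from_quat(s['attitude'])
    def px(p):
        q=M.inv().apply(np.array(p)-s['origin']); return s['cx']+f*q[0]/-q[2],s['cy']-f*q[1]/-q[2]
    C=np.array([605.4,245.0])
    th=np.arange(-0.3,2.2,.01); v=[]
    for t in th:
        d=-np.array([np.cos(.0305-t),np.sin(.0305-t)]) # clockwise from -x
        P=np.array([px((*(C+r*d),145)) for r in range(20,48,2)],np.float32)
        v.append(cv2.remap(g.astype(np.float32),P[:,:1],P[:,1:],cv2.INTER_LINEAR).mean())
    v=np.array(v); k=v.argmin(); return round(th[k],2),v.min().round(),np.median(v).round()
def diff(a,b,roi):
    y0,y1,x0,x1=roi; return cv2.absdiff(a,b)[y0:y1,x0:x1].mean()
E
python3 -c "
from h import *
print(dial())"
```

```text
t: 11.88
tcp_pos: [534.0, 52.7, 106.9]
tcp_rot: [1.0, 0.015, -0.0, -0.0]
force: [-0.8, -0.9, 0.9]
opening: 0.001
finger_force: 0.4
(np.float64(0.05), np.float32(71.0), np.float32(139.0))
```

```bash
python3 drive.py '[[5,0,0,0,0,0,0],[10,0,0,0,0,0,0],[14,0,0,0,0,0,0],[18,0,0,0,0,0,0],[22,0,0,0,0,0,0],[22,0,0,0,0,0,0],[22,0,0,0,0,0,0],[22,0,0,0,0,0,0]]'
python3 -c "
from h import *
print(dial())"
```

```text
t: 12.92
tcp_pos: [555.3, 53.3, 107.0]
tcp_rot: [1.0, 0.015, -0.0, -0.0]
force: [0.2, 1.0, -0.8]
opening: -0.003
finger_force: 0.0
(np.float64(0.38), np.float32(77.0), np.float32(142.0))
```

Nut 1 is on the tray: the dial reads 0.38, with a zero offset of 0.05. Next is the nut at y≈−69.

```bash
python3 drive.py '[[-2,0,-25,0,0,0,0],[-4,10,-50,0,0,0,0],[-35,60,-50,0,0,0,0],[-67,100,-50,0,0,0,0],[-67,122,-50,0,0,0,0],[-67,122,-50,0,0,0,0],[-67,122,-20,0,0,0,0],[-67,122,-4,0,0,0,0],[-67,122,0,0,0,0,0],[-67,122,0,0,0,0,0]]'
python3 - <<'E'
from h import *
print(dial())
i=cv2.imread('pics/top1.png'); s=viewer.snapshot('top'); 
w=[ray(s,p,150) for p in [(0,0)]]
cv2.imwrite('pics/t2.png',s['color'][:,:,::-1]);
E
```

```text
t: 14.22
tcp_pos: [492.5, -70.0, 107.1]
tcp_rot: [1.0, 0.015, -0.0, -0.0]
force: [0.5, 0.6, -0.3]
opening: -0.002
finger_force: 0.0
(np.float64(0.38), np.float32(78.0), np.float32(142.0))
```

```bash
python3 drive.py '[[8,0,0,0,0,0,0],[16,0,0,0,0,0,0],[23,0,0,0,0,0,0],[30,0,0,0,0,0,0],[37,0,0,0,0,0,0],[44,0,0,0,0,0,0],[50,0,0,0,0,0,0],[55,0,0,0,0,0,0],[60,0,0,0,0,0,0],[64,0,0,0,0,0,0],[67,0,0,0,0,0,0],[67,0,0,0,0,0,0],[67,0,0,0,0,0,0]]'
python3 -c "
from h import *
print(dial())"
```

```text
t: 15.95
tcp_pos: [559.0, -68.6, 107.0]
tcp_rot: [1.0, 0.015, -0.0, -0.0]
force: [0.4, 0.5, -0.8]
opening: -0.001
finger_force: 0.0
(np.float64(0.65), np.float32(86.0), np.float32(153.0))
```

Nut 2 is on. Next is the nut at y≈115.

```bash
python3 drive.py '[[-2,0,-25,0,0,0,0],[-4,-10,-50,0,0,0,0],[-25,-60,-50,0,0,0,0],[-45,-110,-50,0,0,0,0],[-67,-160,-50,0,0,0,0],[-67,-184,-50,0,0,0,0],[-67,-184,-50,0,0,0,0],[-67,-184,-20,0,0,0,0],[-67,-184,-4,0,0,0,0],[-67,-184,0,0,0,0,0],[-67,-184,0,0,0,0,0]]'
python3 -c "
from h import *
print(dial())"
```

```text
t: 17.38
tcp_pos: [487.2, 112.5, 107.1]
tcp_rot: [1.0, 0.014, 0.0, 0.0]
force: [-0.6, 0.4, 0.1]
opening: -0.001
finger_force: 0.0
(np.float64(0.65), np.float32(74.0), np.float32(133.0))
```

```bash
python3 drive.py '[[8,0,0,0,0,0,0],[16,0,0,0,0,0,0],[23,0,0,0,0,0,0],[30,0,0,0,0,0,0],[37,0,0,0,0,0,0],[44,0,0,0,0,0,0],[50,0,0,0,0,0,0],[55,0,0,0,0,0,0],[60,0,0,0,0,0,0],[64,0,0,0,0,0,0],[67,0,0,0,0,0,0],[67,0,0,0,0,0,0],[67,0,0,0,0,0,0]]'
python3 -c "
from h import *
print(dial())"
```

```text
t: 19.05
tcp_pos: [553.5, 115.3, 107.0]
tcp_rot: [1.0, 0.015, -0.0, 0.0]
force: [-0.6, 0.0, 0.1]
opening: -0.001
finger_force: 0.0
(np.float64(-0.24), np.float32(52.0), np.float32(137.0))
```

```bash
python3 drive.py '[[-2,0,-25,0,0,0,0],[-10,5,-55,0,0,0,0],[-60,20,-60,0,0,0,0],[-110,40,-60,0,0,0,0],[-157,62,-60,0,0,0,0],[-157,62,-60,0,0,0,0],[-157,62,-60,0,0,0,0],[-157,62,-60,0,0,0,0],[-157,62,-60,0,0,0,0]]'
python3 - <<'E'
from h import *
print(dial())
st=env.get_state(); w=viewer.snapshot('wrist'); t=viewer.snapshot('top')
a=cv2.resize(w['color'][:,:,::-1],None,fx=0.8,fy=0.8,interpolation=cv2.INTER_AREA)
c=cv2.resize(t['color'][140:320,180:430,::-1],None,fx=1.5,fy=1.5,interpolation=cv2.INTER_CUBIC)
o=np.zeros((600,800,3),np.uint8); o[:320,:512]=a; o[325:325+270,:375]=c
d=cv2.resize(viewer.snapshot('scene')['color'][70:250,200:480,::-1],None,fx=1.5,fy=1.5); o[325:595,378:798]=d
cv2.imwrite('pics/m2.png',np.clip(o*1.3,0,255).astype(np.uint8))
E
```

```text
t: 20.23
tcp_pos: [399.8, 48.8, 167.0]
tcp_rot: [1.0, 0.015, 0.0, 0.0]
force: [0.7, 0.4, -0.6]
opening: 0.0
finger_force: 0.0
(np.float64(0.95), np.float32(73.0), np.float32(128.0))
```

Run:
```python
from h import *
s=viewer.snapshot('scene'); print(ray(s,(386.7,115.2),150), ray(s,(260+303/3.3,50+293/3.3),150),'(second was N32)')
t=viewer.snapshot('top')
# wrist hough of bore: template-free check, threshold top-view patch vs first top image for remaining parts
a=cv2.imread('pics/top1.png',0).astype(float); b=cv2.cvtColor(t['color'],cv2.COLOR_RGB2GRAY).astype(float)
for n,(c,r) in dict(N96=(294,231),N32=(325,230),R=(360,231),Nm96=(388,231)).items(): print(n,'std before',a[r-8:r+9,c-9:c+10].std().round(1),'now',b[r-8:r+9,c-9:c+10].std().round(1))
```

```text
[436.25359348  51.33851028] [534.19452449  49.359504  ] (second was N32)
N96 std before 11.1 now 1.1
N32 std before 14.2 now 0.5
R std before 14.0 now 14.3
Nm96 std before 24.1 now 0.5
```

```bash
python3 drive.py '[[-4,-1,30,0,0,0,0],[-4,-1,52,0,0,0,0],[-4,-1,60,0,0,0,0],[-4,-1,60,0,0,0,0],[4,-1,60,0,0,0,0],[12,-1,60,0,0,0,0],[20,-1,60,0,0,0,0],[28,-1,60,0,0,0,0],[36,-1,60,0,0,0,0],[44,-1,60,0,0,0,0],[52,-1,60,0,0,0,0],[60,-1,60,0,0,0,0],[68,-1,60,0,0,0,0],[76,-1,60,0,0,0,0],[84,-1,60,0,0,0,0]]'
python3 - <<'E'
from h import *
s=viewer.snapshot('scene'); g=cv2.imread('pics/scene1.png')
a=cv2.absdiff(s['color'][:,:,::-1],g)
o=cv2.resize(s['color'][70:230,240:440,::-1],None,fx=3,fy=3,interpolation=cv2.INTER_CUBIC); cv2.imwrite('pics/s7.png',np.clip(o*1.3,0,255).astype(np.uint8))
E
```

```text
t: 22.4
tcp_pos: [483.1, 52.1, 107.0]
tcp_rot: [1.0, 0.015, 0.0, -0.0]
force: [-1.0, -1.0, 0.9]
opening: -0.002
finger_force: 0.4
```

View pics/s7.png

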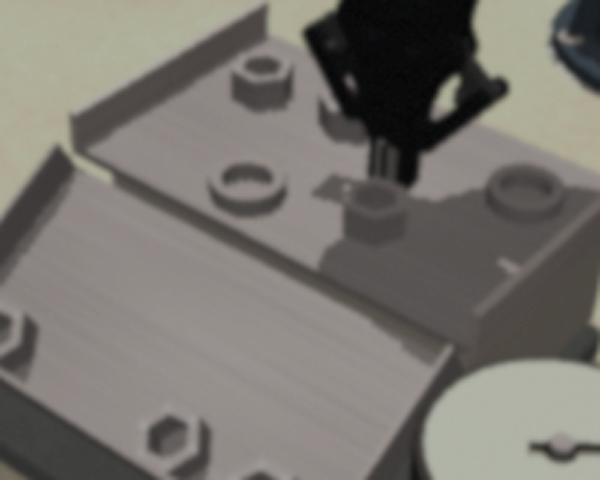

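The scene view shows three nuts lying at the tray stop, and the fourth nut (375,210) centred in front of the fingers and moving straight. The rings and the other two nuts are undisturbed. I'll push on.

```bash
python3 drive.py '[[8,0,0,0,0,0,0],[16,0,0,0,0,0,0],[24,0,0,0,0,0,0],[32,0,0,0,0,0,0],[40,0,0,0,0,0,0],[47,0,0,0,0,0,0],[53,0,0,0,0,0,0],[58,0,0,0,0,0,0],[63,0,0,0,0,0,0],[68,0,0,0,0,0,0],[72,0,0,0,0,0,0],[72,0,0,0,0,0,0],[72,0,0,0,0,0,0]]'
python3 -c "
from h import *
print(dial())"
python3 drive.py '[[70,0,-25,0,0,0,0],[60,0,-60,0,0,0,0],[20,0,-110,0,0,0,0],[-40,0,-160,0,0,0,0],[-80,0,-200,0,0,0,0],[-80,0,-200,0,0,0,0],[-80,0,-200,0,0,0,0],[-80,0,-200,0,0,0,0],[-80,0,-200,0,0,0,0],[-80,0,-200,0,0,0,0]]' | head -2
python3 -c "
from h import *
print(dial())"
```

```text
t: 24.08
tcp_pos: [554.3, 54.3, 106.9]
tcp_rot: [1.0, 0.015, -0.0, -0.0]
force: [-0.5, -0.7, -0.4]
opening: 0.003
finger_force: 0.0
(np.float64(1.28), np.float32(83.0), np.float32(141.0))
t: 25.38
tcp_pos: [474.8, 51.8, 305.9]
(np.float64(1.28), np.float32(82.0), np.float32(140.0))
```

```bash
python3 drive.py '[[0,0,0,0,0,0,0],[0,0,0,0,0,0,0],[0,0,0,0,0,0,0],[0,0,0,0,0,0,0]]' | head -1
python3 - <<'E'
from h import *
s=viewer.snapshot('top'); g=cv2.cvtColor(s['color'],cv2.COLOR_RGB2GRAY).astype(np.float32)
f=200/np.tan(np.radians(s['vertical_fov']/2)); M=R.from_quat(s['attitude'])
def px(p):
    q=M.inv().apply(np.array(p)-s['origin']); return s['cx']+f*q[0]/-q[2],s['cy']-f*q[1]/-q[2]
C=np.array([605.4,245.0])
for rr in ((25,46),(56,64)):
    print(rr)
    for t in np.arange(.7,1.7,.05):
        d=-np.array([np.cos(.0305-t),np.sin(.0305-t)])
        P=np.array([px((*(C+r*d),143)) for r in range(*rr)],np.float32)
        print(f'{t:.2f}:{cv2.remap(g,P[:,:1],P[:,1:],1).mean():.0f}',end=' ')
    print()
a=cv2.imread('pics/top1.png',0).astype(float)
for n,(c,r) in dict(R=(360,231),r=(293,282),nm32=(358,282),nm96=(393,278)).items(): print(n,a[r-8:r+9,c-9:c+10].std().round(1),g[r-8:r+9,c-9:c+10].std().round(1))
print(dial())
E
```

```text
t: 25.92
(25, 46)
0.70:140 0.75:140 0.80:140 0.85:140 0.90:140 0.95:140 1.00:140 1.05:139 1.10:139 1.15:134 1.20:118 1.25:90 1.30:84 1.35:106 1.40:127 1.45:136 1.50:139 1.55:139 1.60:140 1.65:140 
(56, 64)
0.70:135 0.75:130 0.80:127 0.85:136 0.90:127 0.95:116 1.00:101 1.05:72 1.10:113 1.15:135 1.20:124 1.25:111 1.30:129 1.35:127 1.40:102 1.45:75 1.50:99 1.55:128 1.60:137 1.65:126 
R 14.0 15.4
r 12.5 10.2
nm32 23.9 4.4
nm96 24.6 22.7
(np.float64(1.28), np.float32(82.0), np.float32(140.0))
```

The gate marks read 1.05 and 1.46 and the needle reads 1.28, so it is in the gate. I'll check numerically that nut 4 slid down the tray and that the hidden nut is still in place.

```bash
python3 drive.py '[[0,30,-30,0,0,0,0],[-30,80,-60,0,0,0,0],[-60,130,-60,0,0,0,0],[-60,180,-60,0,0,0,0],[-60,230,-60,0,0,0,0],[-60,230,-60,0,0,0,0],[-60,230,-60,0,0,0,0]]' | head -2
python3 - <<'E'
from h import *
s=viewer.snapshot('top'); g=cv2.cvtColor(s['color'],cv2.COLOR_RGB2GRAY).astype(np.float32); a=cv2.imread('pics/top1.png',0).astype(float)
for n,(c,r) in dict(R=(360,231),r=(293,282),n32=(324,279),nm32=(358,282),nm96=(393,278)).items(): print(n,a[r-8:r+9,c-9:c+10].std().round(1),g[r-8:r+9,c-9:c+10].std().round(1))
for c in (293,326,388): print(c,'rows',[(r,int(g[r-3:r+4,c-9:c+10].std())) for r in range(154,226,5)])
print(dial())
E
```

```text
t: 26.9
tcp_pos: [421.1, -179.3, 366.8]
R 14.0 7.6
r 12.5 12.6
n32 20.1 14.1
nm32 23.9 23.6
nm96 24.6 15.8
293 rows [(154, 6), (159, 10), (164, 12), (169, 14), (174, 11), (179, 1), (184, 0), (189, 0), (194, 1), (199, 0), (204, 0), (209, 0), (214, 13), (219, 4), (224, 0)]
326 rows [(154, 6), (159, 10), (164, 13), (169, 11), (174, 11), (179, 6), (184, 0), (189, 1), (194, 1), (199, 0), (204, 1), (209, 1), (214, 13), (219, 4), (224, 0)]
388 rows [(154, 8), (159, 11), (164, 16), (169, 17), (174, 12), (179, 2), (184, 0), (189, 0), (194, 0), (199, 0), (204, 0), (209, 0), (214, 10), (219, 8), (224, 15)]
(np.float64(1.28), np.float32(74.0), np.float32(126.0))
```

Run:
```python
from h import *
s=viewer.snapshot('top'); g=cv2.cvtColor(s['color'],cv2.COLOR_RGB2GRAY).astype(np.float32)
for r in (164,170,176,182): print(r,[(c,int(g[r-3:r+4,c-4:c+5].std())) for c in range(278,412,6)])
for c in (300,310,320,330,340,350,360): print(c,[int(g[r-3:r+4,c-4:c+5].std()) for r in range(158,214,5)])
# same check of ledge n32 spot
print(g[272:288:2,316:334:2].astype(int))
```

```text
164 [(278, 10), (284, 12), (290, 13), (296, 11), (302, 13), (308, 9), (314, 10), (320, 11), (326, 12), (332, 14), (338, 7), (344, 8), (350, 8), (356, 8), (362, 8), (368, 8), (374, 12), (380, 16), (386, 12), (392, 17), (398, 13), (404, 18), (410, 34)]
170 [(278, 10), (284, 12), (290, 15), (296, 10), (302, 14), (308, 10), (314, 14), (320, 13), (326, 10), (332, 10), (338, 7), (344, 0), (350, 0), (356, 0), (362, 0), (368, 0), (374, 7), (380, 18), (386, 17), (392, 9), (398, 9), (404, 19), (410, 38)]
176 [(278, 9), (284, 0), (290, 7), (296, 8), (302, 16), (308, 14), (314, 11), (320, 12), (326, 9), (332, 7), (338, 0), (344, 0), (350, 0), (356, 0), (362, 0), (368, 0), (374, 0), (380, 11), (386, 11), (392, 7), (398, 4), (404, 21), (410, 37)]
182 [(278, 9), (284, 0), (290, 0), (296, 0), (302, 6), (308, 9), (314, 8), (320, 4), (326, 0), (332, 0), (338, 0), (344, 0), (350, 0), (356, 0), (362, 1), (368, 1), (374, 0), (380, 0), (386, 0), (392, 0), (398, 1), (404, 20), (410, 34)]
300 [10, 13, 11, 13, 12, 1, 1, 1, 0, 1, 0, 8]
310 [1, 8, 8, 9, 6, 7, 1, 0, 0, 0, 0, 8]
320 [9, 11, 10, 10, 11, 2, 1, 0, 0, 1, 1, 8]
330 [9, 13, 10, 8, 4, 0, 0, 0, 0, 1, 1, 8]
340 [0, 8, 1, 0, 0, 0, 0, 0, 0, 1, 1, 7]
350 [0, 9, 0, 0, 0, 0, 0, 0, 0, 0, 1, 7]
360 [0, 9, 0, 0, 0, 0, 1, 0, 0, 0, 2, 13]
[[ 77  79  79  79  79  79  79  80  80]
 [ 80  79  80  80  80  79  80  80  81]
 [ 79  79  80  80  79  80  81  82  96]
 [ 78  78  78  79  79  78  82 110 125]
 [ 79  79  78  78  78  78  94 125 127]
 [ 78  79  79  79  79  79 110 126 126]
 [ 77  78  77  77  76  77  81 100 125]
 [ 78  78  77  77  78  77  79  81 113]]
```

```bash
python3 -c "
from rig import env, viewer
print(env.close_job())"
```

```text
the job is handed in; nothing more can be done
None
```

Four nuts are on the tray with the pointer at rest inside the gate (1.28 rad, marks at 1.05 and 1.46); both rings and the two unneeded nuts are still on the ledge, and I handed the job in at about 27 s with the result not reported.

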